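Fit the reamer on the citrus press and hold it down

TASK

Pick up the small reamer and fit it on the citrus press: turn it until its socket lines up with the cross-shaped fins of the drive spindle, slide it fully home, then push it down against the spring as far as it goes. Finish while still gripping the reamer and keeping it pressed all the way down. Leave the large reamer, the jar and the basket of fruit where they are.

Things in the scene. Friction and masses are not known exactly. Their poses are not given: they have to be found in the camera images.
- reamer_grip (a point): Small reamer, white plastic, 58 mm tall, 0.07 to 0.14 kg, standing upright on the counter: straight round collar 50 mm in diameter, 32 mm tall, with a ribbed dome on top. Point on its axis, 25 mm above its underside, at the height to grip the collar; z up. The dome's four ribs lie along this point's x and y axes, straight above the four arms of the socket underneath.
- reamer: The same small reamer; origin at the centre of its underside. Underneath: a round bore 32 mm wide, 6 mm deep, then above it a cross-shaped socket 20 mm deeper: two crossing slots 8.4 mm wide, 32 mm long, along the reamer's x and y axes (under the ribs). It fits the spindle at any of four angles, 90 degrees apart.
- large_reamer_mid (a point): Bystander: the large reamer, the same shape but with a collar 68 mm in diameter, 74 mm tall. The point is its centre, 37 mm above the counter. Not to be moved.
- spindle_seat (a point): Drive spindle, plastic, white fins on a round black seat, in the middle of the press. Point: centre of the top face of the seat, 40 mm in diameter, 145 mm above the counter while not pressed; z up. Fully home, the reamer's underside lies on the seat (reamer_grip 25 mm above this point); with fins and socket not lined up it stops 18 mm higher. Point and fins sink when pressed.
- spindle: The same spindle, same origin and axes. From the seat rises an upright cross of fins along its x and y axes, 24 mm high: 26 mm across, 6 mm thick; the top 4 mm narrowed to 22 mm across, 3.5 mm thick. Its angle differs from the housing's. Held by its gearing: it turns only under more than about 0.15 N m.
- plunger (a joint): How far the spindle is pressed down against its spring: 0 m at rest, 0.008 m at the bottom stop. It begins to sink at about 3 N (the reamer's weight does not sink it) and needs about 9.5 N at the bottom; it springs back when let go.
- press: The citrus press: a fixed round grey housing 160 mm in diameter at its foot, with a shallow steel juice tray 156 mm in diameter at the rim, rim 118 mm above the counter, and a spout that reaches 105 mm out from the axis along -x of this body. Origin: centre of its underside, on the spindle's axis.
- jar_mid (a point): Bystander: a closed amber glass jar, 64 mm in diameter, 90 mm tall; the point is its centre. Not to be moved.
- basket_mid (a point): Bystander: a woven basket of yellow citrus fruit, about 200 by 150 mm, 65 mm tall over the fruit; the point lies on its middle axis, 30 mm above the counter. Not to be moved.
Mind the look-alikes: they are no part of the job. Of the things like the press, leave any that is turquoise; of the rest the larger one is meant.

How it is judged:
By the outcome, as a careful person would: the job done as asked, in the order asked, and still so for the second after the job is handed in, while the arm keeps its last pose, push and grip.
It also fails if it takes over 43 s, if anything falls off the work surface, if the arm or the gripper's body presses on something with over 40 N, if the wrist force passes 120 N, or if a joint passes its speed limit or range.

ROBOT

A 7-joint arm with a two-finger parallel gripper is mounted at the origin on the work surface. World frame = base frame: x ahead of the robot, y to its left, z up, the work surface at z = 0. Lengths are in m, angles in degrees, forces in N, time in s.
With the tool pointing down it reaches from about 0.425 to 0.875 m from the base axis. Payload 4.7 kg.
Tool frame: the origin (TCP) lies midway between the tips of the shut fingers; the grasp point (between the pads) lies 19 mm behind it; z points along the fingers, x is the direction in which the jaws open and shut, and the axes are right-handed (so a half turn about z gives the same grasp; the last joint's range is limited). The gripper opens to 87 mm and grips with 3 to 60 N. Pads are 19 mm wide; open, the fingers measure 117 mm over their backs; the gripper's body (75 mm by 190 mm) begins 51 mm behind the grasp point.
Start: joints at [72.141, 18.392, -4.016, 83.108, 1.295, 78.541, -3.26], TCP at [0.208, -0.616, 0.223] pointing down, gripper open.
Joint ranges: [-163.93, 163.93], [-17.29, 119.83], [-79.2, 71.16], [3.27, 140.29], [-89.18, 269.18], [5.43, 117.66], [-154.24, 154.24]. Speed limits (degrees/s): [147.25, 147.25, 180, 180, 180, 180, 180].

INTERFACE

Orientations are given as [roll, pitch, yaw] about the fixed x, y, z axes, in that order (R = Rz(yaw) Ry(pitch) Rx(roll)).
In Python, from cell import telemetry, optics, env gives the robot as it stands.
- The arm moves only by the tool arm_command, never from a script. Its arguments are lists of equal length, an entry for each row: "translation": the shift along the tool's x, y, z in cm, a list of three; "twist": the turn about the tool's z in degrees. In form: {"translation": [[x, y, z], ...], "twist": [twist, ...]}. A call has 1 to 10 rows; each row shifts and turns the pose as measured when the row begins, along the tool's axes as they then stand; what a row does not reach is not made up. A row lasts 1/8 s, in which the tool goes at most 62.5 mm and 10.7 degrees, less where a joint would pass 70% of its speed; a pose out of reach is approached as far as the arm can. A call is refused whole if a number of a shift passes 6.25 or a number of a turn 10.7, either way. A call with a gripper value outside its range is refused whole. "grip" is the opening in per cent of the stroke, from 0 (shut) to 100 (fully open), set as the call begins (left out, the last holds). The fingers move at their own pace and stop on an object; "force" is the grip in N (left out, the last holds). Time passes only in rows, so rows that do not move let the fingers close. It gives the time, the measured TCP pose, the force and the opening at its end, in the units of the state.
- telemetry.get_obs(): the state, without advancing time (a new reading comes with each control period).
- optics.read_camera(name): name is "scene" or "top" or "wrist"; returns a dict with "img" (480x640x3 uint8, blue, green, red), "fx", "fy", "cx", "cy" (pixels), "dist" ([k1, k2, p1, p2, k3] as OpenCV has them; the pictures are not rectified), "extrinsics" (4x4, takes a point from camera to world coordinates); the wrist camera has in their place "hand_eye" (4x4, takes a point from camera to tool coordinates, whose origin is the TCP and whose axes are the tool frame's). Camera axes: x right, y up, looking along -z (the intrinsics and any distortion apply to the point x, -y, -z); pixel columns grow to the right and rows downward; lengths in m; the calibration is good to about 2 mm. A picture is of the moment at which its call begins: read the wrist's pose just before it. There is no depth.
- env.sign_off(): hands the job in, once; it reports no verdict.
The state is a dict: "time_s": time; "qpos": joint angles; "joint_velocities": joint speeds; "effort": joint torques, N m; "tool_pos": TCP position; "tool_rot": TCP orientation; "force": force on the tool from outside, world axes, zero at the start; "wrist_torque": the same for the moment, N m; "grip_width": finger opening in m.
Only numpy, scipy, OpenCV 4.12 (cv2) and the standard library are available. Lean on these libraries where they do the work, as an engineer would, in place of code of your own. Each camera call takes 0.05 s, during which the arm holds its last target. There are 200 camera calls.

## Working session

There is one attempt and no reset: what is moved stays moved. The work goes in short steps, Python scripts to look and compute and a tool call to move; the robot and the scene stay as the last step left them, time stands still between calls to the robot, and variables do not carry over. Pictures are saved under pics/ and viewed, about 8 in all and at most 12, crops included, and the job is handed in when it is done.

Besides the shell and the picture viewer there is one more tool, called after "Emit:" as name([rows], argument=value, ...), one row to a line, values as JSON. arm_command: Moves the arm, as the interface text tells. Its arguments: {"type":"object","properties":{"translation":{"type":"array","items":{"type":"array","items":{"type":"number"}}},"twist":{"type":"array","items":{"type":"number"}},"grip":{"type":"number"},"force":{"type":"number"}},"required":["translation","twist"]}

```bash
mkdir -p pics; ls
cat > h.py <<'E'
import numpy as np, cv2
from cell import telemetry, optics, env
from scipy.spatial.transform import Rotation as R
def tool():
    o=telemetry.get_obs(); T=np.eye(4); T[:3,:3]=R.from_euler('xyz',o['tool_rot'],degrees=True).as_matrix(); T[:3,3]=o['tool_pos']; return T,o
def cam(n):
    T,o=tool(); c=optics.read_camera(n)
    c['E']=np.array(c['extrinsics']) if 'extrinsics' in c else T@np.array(c['hand_eye'])
    c['K']=np.array([[c['fx'],0,c['cx']],[0,c['fy'],c['cy']],[0,0,1]]); c['D']=np.array(c['dist'],float)
    return c
def plane(c,uv,z):
    p=cv2.undistortPoints(np.array(uv,float).reshape(-1,1,2),c['K'],c['D']).reshape(-1,2)
    d=np.c_[p[:,0],-p[:,1],-np.ones(len(p))]@c['E'][:3,:3].T; o=c['E'][:3,3]
    return o+d*((z-o[2])/d[:,2])[:,None]
def proj(c,P):
    q=(np.array(P,float).reshape(-1,3)-c['E'][:3,3])@c['E'][:3,:3]; q=q*[1,-1,-1]
    return cv2.projectPoints(q,np.zeros(3),np.zeros(3),c['K'],c['D'])[0].reshape(-1,2)
E
python3 - <<'E'
from h import *
a=cam('scene');b=cam('top');w=cam('wrist')
print(tool()[1])
for c in(a,b,w):print(np.round(c['E'],3).tolist(),c['fx'],c['dist'])
cv2.imwrite('pics/a.png',a['img']);cv2.imwrite('pics/b.png',b['img'])
E
```

```text
pics
{'time_s': 0.15, 'qpos': array([72.1432271 , 18.43012776, -4.01779412, 83.15735787,  1.29668592,
       78.54190097, -3.25934641]), 'joint_velocities': array([ 0.05999001, -0.14568452, -0.0883742 , -0.2075751 ,  0.10196413,
        0.12438098, -0.0230258 ]), 'effort': array([ 1.61442645e-04, -4.91798365e+01, -4.04493492e-01, -3.12875175e+01,
       -6.39195973e-02,  4.05282236e-02,  8.71417728e-05]), 'tool_pos': array([ 0.20785465, -0.61543451,  0.22171679]), 'tool_rot': array([ 1.79994032e+02,  8.40664943e-02, -7.13307341e+01]), 'force': array([-0.59585182,  0.54401697,  0.87642193]), 'wrist_torque': array([-0.01441869,  0.02620246, -0.03916692]), 'grip_width': 0.08726490648974679}
[[0.746, -0.353, 0.565, 1.007], [0.666, 0.412, -0.622, -0.437], [-0.014, 0.84, 0.542, 0.579], [0.0, 0.0, 0.0, 1.0]] 438.8205750641527 [-0.0284708  0.         0.         0.         0.       ]
[[0.024, 0.995, -0.102, 0.391], [-1.0, 0.025, 0.005, 0.094], [0.008, 0.101, 0.995, 1.135], [0.0, 0.0, 0.0, 1.0]] 483.2273216887488 [-0.07796181  0.          0.          0.          0.        ]
[[0.32, 0.909, 0.267, 0.281], [-0.947, 0.307, 0.09, -0.591], [-0.0, -0.282, 0.96, 0.382], [0.0, 0.0, 0.0, 1.0]] 340.1189176918071 [-0.04748532  0.          0.          0.          0.        ]
```

View pics/a.png

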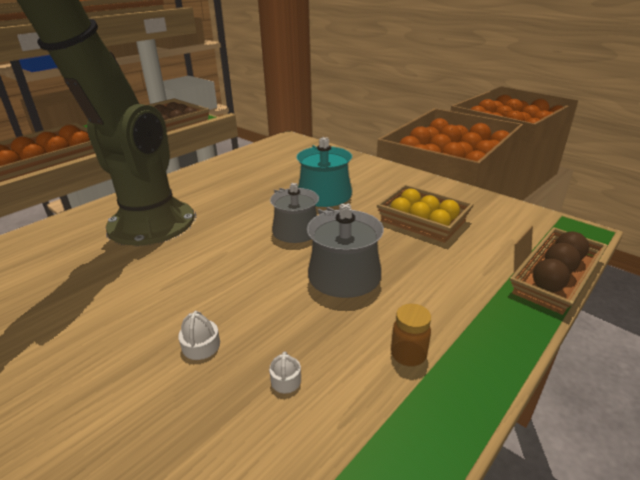

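View pics/b.png

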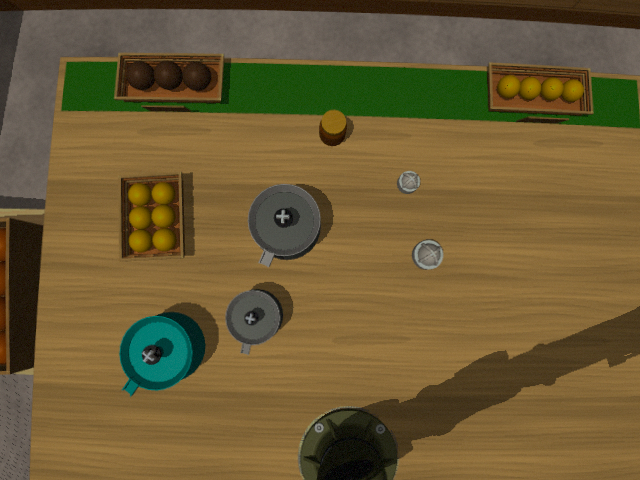

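Top view: the small reamer is at (409,182) and its look-alike, the large reamer, at (428,255). The large grey press is at (285,220), with two look-alikes: the small grey press at (253,317) and the turquoise one at (160,352). I choose the reamer at (409,182) and the press at (285,220). Next I measure both and check with a crop.

Run:
```python
from h import *
b=cam('top')
im=b['img']
hsv=cv2.cvtColor(im,cv2.COLOR_BGR2HSV)
m=((hsv[...,1]<50)&(hsv[...,2]>110)).astype(np.uint8)
m=cv2.morphologyEx(m,cv2.MORPH_CLOSE,np.ones((3,3)))
n,l,s,ce=cv2.connectedComponentsWithStats(m)
for i in range(1,n):
    if s[i,4]>15 and 140<s[i,1]<380 and 100<s[i,0]<500:
        print(s[i],ce[i].round(1),[plane(b,ce[i],z)[0].round(4).tolist() for z in (.03,.165)])
x=im[150:290,230:460]
cv2.imwrite('pics/c.png',cv2.resize(x,None,fx=3.4,fy=3.4,interpolation=cv2.INTER_CUBIC))
```

```text
[399 171  21  21 335] [409. 181.] [[0.6401, -0.1274, 0.03], [0.6097, -0.1004, 0.165]]
[276 210  13  13  55] [282. 216.] [[0.5495, 0.1665, 0.03], [0.5302, 0.1576, 0.165]]
[414 240  29  29 517] [427.9 255.6] [[0.4664, -0.1718, 0.03], [0.4572, -0.1394, 0.165]]
[259 249  15  18 146] [265.9 257.8] [[0.4522, 0.2004, 0.03], [0.4448, 0.1874, 0.165]]
[246 314   8  10  32] [249.7 318.2] [[0.3141, 0.2326, 0.03], [0.3235, 0.2156, 0.165]]
[243 344   7  10  47] [245.7 348.7] [[0.2457, 0.2394, 0.03], [0.2635, 0.2216, 0.165]]
[142 352  12  10  51] [147.  356.4] [[0.2211, 0.4637, 0.03], [0.2419, 0.4185, 0.165]]
```

View pics/c.png

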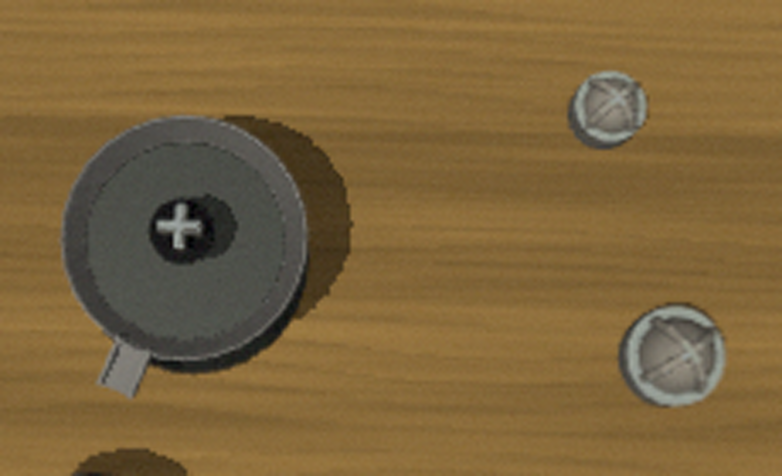

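The crop confirms the choice: small reamer at crop (608,105), spindle with its cross at (180,228). I'm moving above the reamer.

Emit:
arm_command([
  [-2.7, -4.7, 0.4],
  [-2.7, -4.7, 0.4],
  [-2.7, -4.7, 0.4],
  [-2.7, -4.7, 0.4],
  [-2.7, -4.7, 0.4],
  [-2.7, -4.7, 0.4],
  [-2.7, -4.7, 0.4],
  [-2.7, -4.7, 0.4],
  [-2.7, -4.7, 0.4],
  [-2.7, -4.7, 0.4],
], twist=[0, 0, 0, 0, 0, 0, 0, 0, 0, 0], grip=100)

```text
time_s: 1.45
tool_pos: [0.5739, -0.2039, 0.1784]
tool_rot: [179.8, -0.1, -72.1]
force: [0.5, -1.1, -1.3]
grip_width: 0.087
```

Emit:
arm_command([
  [0, 0, 0],
  [0, 0, 0],
  [0, 0, 0],
  [0, 0, 0],
  [0, 0, 0],
  [0, 0, 0],
  [0, 0, 0],
], twist=[-10, -10, -10, -10, -10, -10, 0])

```text
time_s: 2.33
tool_pos: [0.5764, -0.1953, 0.176]
tool_rot: [-179.9, 0.3, -9.6]
force: [-0.4, -0.6, 0.5]
grip_width: 0.0869
```

```bash
cat > d.py <<'E'
import sys
from h import *
T,o=tool(); tgt=np.array([float(v) for v in sys.argv[1:4]])
print(o['time_s'],o['tool_pos'].round(4),o['tool_rot'].round(2),'q7',o['qpos'][6].round(1),'F',o['force'].round(2),'M',o['wrist_torque'].round(3),'g',o['grip_width'])
print('tool cm',(T[:3,:3].T@(tgt-T[:3,3])*100).round(2))
E
python3 d.py .64 -.127 .16
```

```text
2.325 [ 0.5764 -0.1953  0.176 ] [-179.86    0.28   -9.57] q7 -0.5 F [-0.38 -0.61  0.45] M [ 0.008 -0.132 -0.025] g 0.0869059213058563
tool cm [ 5.15 -7.79  1.59]
```

Emit:
arm_command([
  [2.6, -3.9, 0.6],
  [2.6, -3.9, 0.6],
  [0, 0, 0],
  [0, 0, 0],
], twist=[0, 0, 0, 0])

```text
time_s: 2.82
tool_pos: [0.6415, -0.1284, 0.1628]
tool_rot: [-180.0, 0.3, -10.6]
force: [-0.5, -0.1, -0.3]
grip_width: 0.0875
```

```bash
python3 d.py .64 -.127 .006
python3 - <<'E'
from h import *
w=cam('wrist'); im=w['img']
hsv=cv2.cvtColor(im,cv2.COLOR_BGR2HSV)
m=((hsv[...,1]<50)&(hsv[...,2]>100)).astype(np.uint8)
p=proj(w,[.64,-.127,.03])[0];print(p)
n,l,s,ce=cv2.connectedComponentsWithStats(m)
for i in range(1,n):
    if s[i,4]>300: print(s[i],ce[i].round(1),plane(w,ce[i],.03).round(4))
cv2.imwrite('pics/d.png',im)
E
```

```text
2.825 [ 0.6415 -0.1284  0.1628] [-179.98    0.34  -10.57] q7 -10.9 F [-0.47 -0.15 -0.3 ] M [-0.056 -0.065 -0.019] g 0.0874742224286185
tool cm [-0.08 -0.1  15.68]
[317.60286997 222.38102498]
[ 291  192   56   57 2503] [318.2 220.4] [[ 0.6408 -0.1253  0.03  ]]
[ 123  257   73   54 2212] [164.4 281.2] [[ 0.4859 -0.1571  0.03  ]]
[ 137  323  369   16 4535] [321.1 330.4] [[ 0.6231 -0.2358  0.03  ]]
```

View pics/d.png

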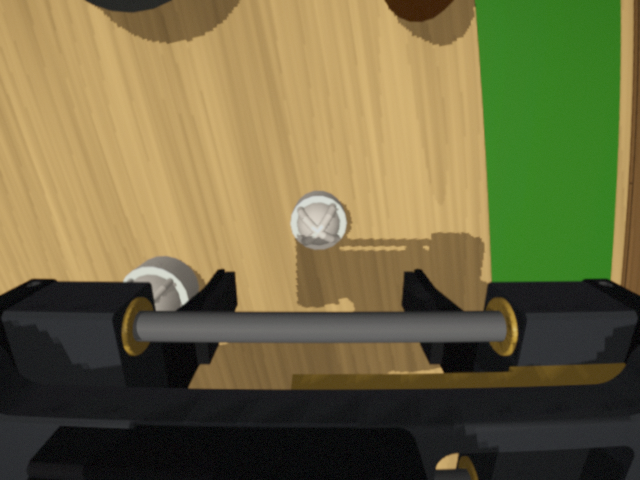

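The small reamer is at (318,220), centred between the fingers, with diagonal ribs. The large reamer is at (165,285), clear of the gripper. I rectify the dome to read the rib angle.

```bash
cat > rect.py <<'E'
from h import *
# top-down picture: columns = +x, rows = -y, s mm/px
def rect(c,ctr,z,half=.03,n=400):
    g=np.linspace(-half,half,n); X,Y=np.meshgrid(g,-g)
    P=np.c_[X.ravel()+ctr[0],Y.ravel()+ctr[1],np.full(n*n,z)]
    q=proj(c,P).astype(np.float32).reshape(n,n,2)
    return cv2.remap(c['img'],q[...,0],q[...,1],cv2.INTER_CUBIC)
E
python3 - <<'E'
from rect import *
w=cam('wrist')
a=rect(w,(.6405,-.126),.032);b=rect(w,(.6405,-.126),.05)
o=np.hstack([a,b])
o=cv2.normalize(o,None,0,255,cv2.NORM_MINMAX)
cl=cv2.createCLAHE(3,(4,4)); o=np.dstack([cl.apply(o[...,1])]*3)
cv2.imwrite('pics/e.png',o)
E
```

```text
(no output)
```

View pics/e.png

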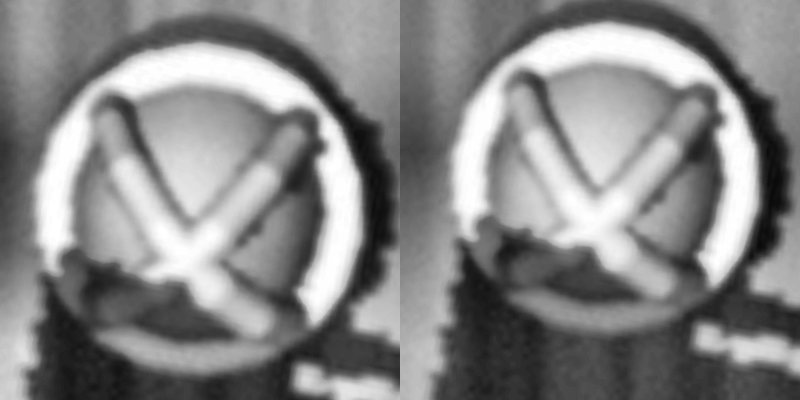

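Emit:
arm_command([
  [-0.1, -0.1, 4.5],
  [0, 0, 4.5],
  [0, 0, 3.5],
  [0, 0, 2],
  [0, 0, 0.5],
  [0, 0, 0],
], twist=[0, 0, 0, 0, 0, 0])

```text
time_s: 3.68
tool_pos: [0.6403, -0.1358, 0.0136]
tool_rot: [179.8, -0.1, -11.3]
force: [-0.9, -0.0, 0.1]
grip_width: 0.0871
```

```bash
python3 d.py .6405 -.127 .006
```

```text
3.675 [ 0.6403 -0.1358  0.0136] [ 1.7976e+02 -1.1000e-01 -1.1350e+01] q7 -14.5 F [-0.9  -0.05  0.14] M [-0.037 -0.096  0.02 ] g 0.08709159962469838
tool cm [-0.15 -0.87  0.76]
```

Emit:
arm_command([
  [-0.1, -0.8, 0.5],
  [0, 0, 0],
  [0, 0, 0],
], twist=[0, 0, 0])

```text
time_s: 4.05
tool_pos: [0.6434, -0.1271, 0.0117]
tool_rot: [179.8, -0.4, -11.3]
force: [0.6, 0.0, 0.2]
grip_width: 0.0871
```

```bash
python3 d.py .6405 -.127 .006
```

```text
4.05 [ 0.6434 -0.1271  0.0117] [179.76  -0.43 -11.33] q7 -15.4 F [0.62 0.03 0.22] M [ 0.006 -0.084  0.036] g 0.0871167948612833
tool cm [-0.29  0.04  0.56]
```

Emit:
arm_command([
  [-0.2, 0.1, 0.5],
  [0, 0, 0.1],
], twist=[0, 0])

```text
time_s: 4.3
tool_pos: [0.6414, -0.1278, 0.0058]
tool_rot: [179.7, -0.5, -11.3]
force: [0.4, -0.4, -0.6]
grip_width: 0.0868
```

Emit:
arm_command([
  [0, 0, 0],
  [0, 0, 0],
  [0, 0, 0],
  [0, 0, 0],
  [0, 0, 0],
  [0, 0, 0],
], twist=[0, 0, 0, 0, 0, 0], grip=0, force=40)

```text
time_s: 5.05
tool_pos: [0.6411, -0.128, 0.0056]
tool_rot: [179.7, -0.4, -11.3]
force: [-0.7, 0.0, -0.5]
grip_width: 0.0487
```

```bash
python3 d.py .6405 -.127 .006
```

```text
5.05 [ 0.6411 -0.128   0.0056] [179.74  -0.44 -11.35] q7 -15.5 F [-0.7   0.01 -0.54] M [ 0.009 -0.125  0.028] g 0.0486780129717197
tool cm [-0.08 -0.09 -0.04]
```

Gripped (width 48.7 mm). I lift and move short of the press for a close look at the fins.

Emit:
arm_command([
  [0, 0, -3],
  [0, 0, -4.5],
  [0, 0, -4.5],
  [0, 0, -4.5],
  [0, 0, -4.5],
  [0, 0, -3.5],
  [0, 0, -1],
  [0, 0, 0],
], twist=[0, 0, 0, 0, 0, 0, 0, 0])

```text
time_s: 6.05
tool_pos: [0.6373, -0.1263, 0.2634]
tool_rot: [179.8, -0.0, -11.3]
force: [-0.7, 0.5, -2.2]
grip_width: 0.0483
```

```bash
python3 d.py .55 .08 .25
```

```text
6.05 [ 0.6373 -0.1263  0.2634] [179.75  -0.   -11.31] q7 -10.4 F [-0.66  0.53 -2.19] M [-0.054 -0.084 -0.007] g 0.04825307823268815
tool cm [-12.61 -18.53   1.25]
```

Emit:
arm_command([
  [-2.5, -3.7, 0],
  [-2.5, -3.7, 0],
  [-2.5, -3.7, 0],
  [-2.5, -3.7, 0],
  [-2, -3, 0],
  [0, 0, 0],
  [0, 0, 0],
], twist=[0, 0, 0, 0, 0, 0, 0])

```text
time_s: 6.92
tool_pos: [0.5458, 0.0747, 0.2466]
tool_rot: [179.5, 1.3, -11.5]
force: [0.3, -0.7, -1.5]
grip_width: 0.0488
```

```bash
python3 d.py .53 .158 .25
python3 - <<'E'
from rect import *
w=cam('wrist'); cv2.imwrite('pics/f.png',w['img'])
p=proj(w,[.53,.158,.167])[0];print(p)
x=rect(w,(.53,.158),.169)
b=cam('top'); y=rect(b,(.53,.158),.169)
cv2.imwrite('pics/g.png',np.hstack([x,y]))
E
```

```text
6.925 [0.5458 0.0747 0.2466] [179.53   1.28 -11.46] q7 -27.0 F [ 0.33 -0.71 -1.46] M [-0.11  -0.123 -0.021] g 0.04880579292039738
tool cm [-3.21 -7.85 -0.33]
[274.1166616  130.98774775]
```

View pics/f.png

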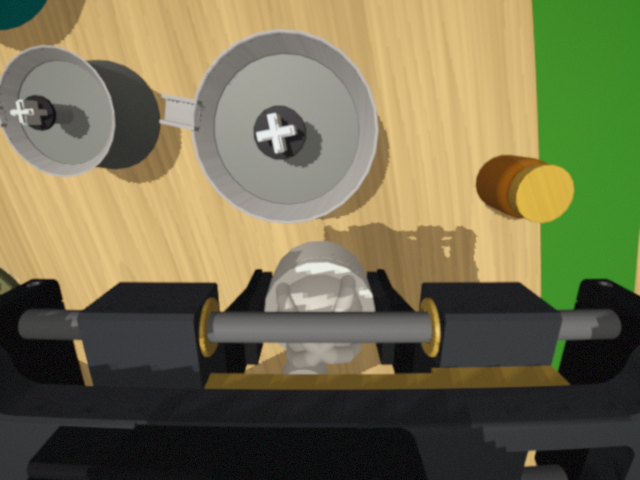

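View pics/g.png

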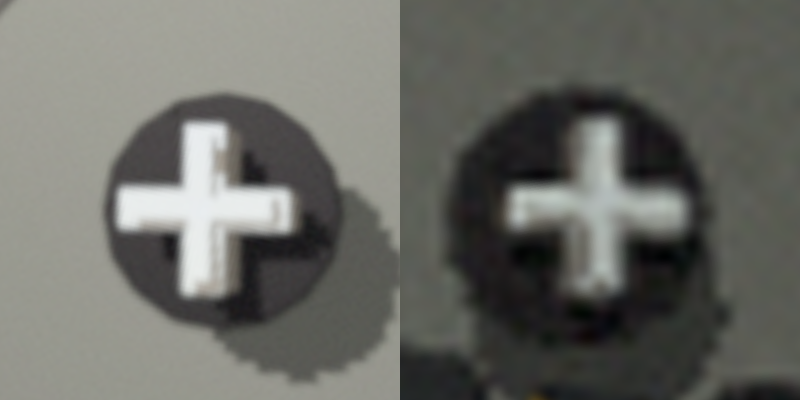

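The large grey press is at (285,125) and its cross at (277,132). The held reamer is at (320,300), upright. In the rectified views the fins lie nearly along world x/y, centred about 1 mm from my estimate. I compute the angle and the deltas.

```bash
python3 - <<'E'
from rect import *
for n in('wrist','top'):
    c=cam(n); im=rect(c,(.5303,.1567),.169)
    g=cv2.cvtColor(im,cv2.COLOR_BGR2GRAY); hi=g[100:300,100:300].max()
    for f in(.72,.8,.88):
        m=(g>hi*f).astype(np.uint8); nn,l,s,ce=cv2.connectedComponentsWithStats(m)
        i=min((j for j in range(1,nn) if s[j,4]>500),key=lambda j:np.hypot(*(ce[j]-200)))
        yy,xx=np.nonzero(l==i); x0=(xx.min()+xx.max())/2;y0=(yy.min()+yy.max())/2
        z=(xx-x0)-1j*(yy-y0)
        print(n,f,s[i],(x0,y0),np.degrees(np.angle(((z**4)).sum()))/4)
E
python3 d.py .5303 .1567 .25
```

```text
wrist 0.72 [  117   116   174   172 11872] (np.float64(203.5), np.float64(201.5)) -1.2505096229437151
wrist 0.8 [  119   117   170   169 10298] (np.float64(203.5), np.float64(201.0)) -1.6156256742353883
wrist 0.88 [ 120  119  168  165 8321] (np.float64(203.5), np.float64(201.0)) -1.1419790098107767
top 0.72 [ 109  114  170  162 8139] (np.float64(193.5), np.float64(194.5)) -1.1180209832004622
top 0.8 [ 111  116  166  153 6180] (np.float64(193.5), np.float64(192.0)) -0.7958632921440342
top 0.88 [ 113  119  160  143 3476] (np.float64(192.5), np.float64(190.0)) -0.946384315966528
7.125 [0.5466 0.0746 0.2477] [179.6    1.2  -11.52] q7 -27.0 F [-0.28  0.18 -2.04] M [-0.057 -0.125  0.014] g 0.048887287145076425
tool cm [-3.24 -7.71 -0.22]
```

Emit:
arm_command([
  [0, 0, 0],
  [0, 0, 0],
  [0, 0, 0],
  [0, 0, 0],
  [0, 0, 0],
  [0, 0, 0],
], twist=[10, 10, 10, 9.5, 0, 0])

```text
time_s: 7.88
tool_pos: [0.5487, 0.0692, 0.2469]
tool_rot: [178.9, 0.7, -52.6]
force: [0.1, 0.5, -1.3]
grip_width: 0.0485
```

```bash
python3 d.py .468 .107 .25
```

```text
7.875 [0.5487 0.0692 0.2469] [178.92   0.69 -52.55] q7 -66.9 F [ 0.07  0.47 -1.27] M [-0.039 -0.062  0.032] g 0.04854889838894822
tool cm [-7.91  4.11 -0.13]
```

Emit:
arm_command([
  [-4, 2, -0.3],
  [-3.5, 1.8, -0.2],
  [0, 0, 0],
  [0, 0, 0],
  [0, 0, 0],
], twist=[0, 0, 0, 0, 0])

```text
time_s: 8.5
tool_pos: [0.473, 0.1047, 0.2533]
tool_rot: [179.0, 0.7, -52.2]
force: [0.3, 0.3, -1.2]
grip_width: 0.0483
```

```bash
cat > fin.py <<'E'
from rect import *
c=cam('wrist'); im=rect(c,(.5303,.1567),.169)
g=cv2.cvtColor(im,cv2.COLOR_BGR2GRAY); hi=g[100:300,100:300].max()
for f in(.72,.8,.88):
    m=(g>hi*f).astype(np.uint8); nn,l,s,ce=cv2.connectedComponentsWithStats(m)
    i=min((j for j in range(1,nn) if s[j,4]>500),key=lambda j:np.hypot(*(ce[j]-200)))
    yy,xx=np.nonzero(l==i); x0=(xx.min()+xx.max())/2;y0=(yy.min()+yy.max())/2
    z=(xx-x0)-1j*(yy-y0)
    print(f,s[i],'ctr',.5303+(x0-199.5)*.00015,.1567-(y0-199.5)*.00015,'ang',np.degrees(np.angle((z**4).sum()))/4)
E
python3 fin.py
python3 - <<'E'
from h import *
w=cam('wrist');cv2.imwrite('pics/i.png',w['img'])
E
python3 d.py .5303 .1567 .25
```

```text
0.72 [  112   115   173   173 12096] ctr 0.530075 0.156475 ang -1.362372529607195
0.8 [  113   116   171   170 10850] ctr 0.530075 0.15655 ang -1.4594678948703963
0.88 [ 115  118  167  166 9205] ctr 0.530075 0.15655 ang -1.291969058767288
8.6 [0.473  0.1046 0.2532] [178.96   0.74 -52.27] q7 -67.0 F [ 1.   -0.93 -1.57] M [ 0.039 -0.098  0.026] g 0.048107137568713584
tool cm [-0.61 -7.73  0.18]
```

View pics/i.png

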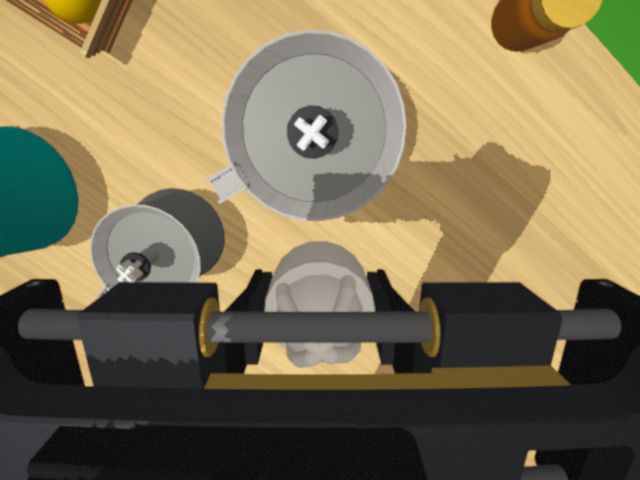

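Fins measured again from the new yaw: centre (.5301,.1566), angle −1.3°, consistent with the first view. The cross is at (312,132) and the held reamer at (320,300), undisturbed. Moving over it.

Emit:
arm_command([
  [-0.2, -2.6, 0],
  [-0.2, -2.6, 0],
  [-0.2, -2.2, 0],
  [0, 0, 0],
  [0, 0, 0],
], twist=[-1, 0, 0, 0, 0])

```text
time_s: 9.22
tool_pos: [0.5305, 0.1534, 0.2501]
tool_rot: [178.8, 0.9, -51.5]
force: [0.0, 0.2, -1.2]
grip_width: 0.0485
```

```bash
python3 d.py .5294 .156 .19
```

```text
9.225 [0.5305 0.1534 0.2501] [178.84   0.91 -51.5 ] q7 -75.2 F [ 0.01  0.16 -1.2 ] M [-0.005 -0.042  0.007] g 0.04851172330966029
tool cm [-0.17 -0.2   6.01]
```

Emit:
arm_command([
  [-0.2, -0.2, 2],
  [0, 0, 2],
  [0, 0, 1.5],
  [0, 0, 0],
  [0, 0, 0],
], twist=[0, 0, 0, 0, 0])

```text
time_s: 9.85
tool_pos: [0.5275, 0.1536, 0.1905]
tool_rot: [178.7, 0.9, -51.7]
force: [0.4, 0.5, -1.4]
grip_width: 0.0484
```

```bash
python3 d.py .5294 .156 .18
```

```text
9.85 [0.5275 0.1536 0.1905] [178.67   0.85 -51.67] q7 -76.7 F [ 0.4   0.48 -1.45] M [ 0.011 -0.124 -0.002] g 0.04839585047435905
tool cm [-0.05 -0.32  1.04]
```

Emit:
arm_command([
  [0, -0.3, 0],
  [0, 0, 0],
  [0, 0, 0],
], twist=[0, 0, 0])

```text
time_s: 10.22
tool_pos: [0.5311, 0.156, 0.192]
tool_rot: [178.8, 0.8, -51.7]
force: [0.4, 0.4, -0.7]
grip_width: 0.0485
```

```bash
python3 d.py .5294 .156 .18
```

```text
10.225 [0.5311 0.156  0.192 ] [178.82   0.78 -51.67] q7 -77.0 F [ 0.41  0.4  -0.72] M [-0.013 -0.024 -0.036] g 0.04848186896320446
tool cm [-0.08  0.11  1.2 ]
```

Emit:
arm_command([
  [-0.1, 0.1, 0.5],
  [0, 0, 0.5],
  [0, 0, 0.2],
  [0, 0, 0],
], twist=[0, 0, 0, 0])

```text
time_s: 10.72
tool_pos: [0.5291, 0.1561, 0.1791]
tool_rot: [178.8, 0.8, -51.7]
force: [0.5, -0.6, -1.7]
grip_width: 0.0488
```

```bash
python3 d.py .5294 .156 .17
```

```text
10.725 [0.5291 0.1561 0.1791] [178.8    0.78 -51.67] q7 -77.3 F [ 0.55 -0.56 -1.68] M [-0.001 -0.07  -0.012] g 0.04878705515066737
tool cm [ 0.04 -0.04  0.91]
```

Position is good; descending gently through the fin tips.

Emit:
arm_command([
  [0, 0, 0.4],
  [0, 0, 0.4],
  [0, 0, 0.4],
  [0, 0, 0.2],
  [0, 0, 0],
], twist=[0, 0, 0, 0, 0])

```text
time_s: 11.35
tool_pos: [0.5287, 0.156, 0.164]
tool_rot: [178.8, 0.8, -51.7]
force: [-0.2, 0.8, -1.8]
grip_width: 0.0486
```

```bash
python3 d.py .5294 .156 .151
```

```text
11.35 [0.5287 0.156  0.164 ] [178.79   0.78 -51.67] q7 -77.7 F [-0.21  0.77 -1.81] M [-0.018  0.015 -0.032] g 0.048621680672680544
tool cm [ 0.06 -0.08  1.3 ]
```

It's below the blocked height (.169) with no contact force, so the fins are in the socket. Continuing.

Emit:
arm_command([
  [0, 0, 0.4],
  [0, 0, 0.4],
  [0, 0, 0.3],
  [0, 0, 0],
], twist=[0, 0, 0, 0])

```text
time_s: 11.85
tool_pos: [0.5286, 0.156, 0.1523]
tool_rot: [178.8, 0.8, -51.7]
force: [-0.5, 0.8, -1.7]
grip_width: 0.0485
```

```bash
python3 d.py .5294 .156 .151
```

```text
11.85 [0.5286 0.156  0.1523] [178.82   0.78 -51.67] q7 -78.0 F [-0.46  0.83 -1.75] M [-0.024 -0.074  0.052] g 0.0484689764796512
tool cm [ 0.05 -0.06  0.13]
```

Emit:
arm_command([
  [0, 0, 0.3],
  [0, 0, 0.3],
  [0, 0, 0.3],
], twist=[0, 0, 0])

```text
time_s: 12.22
tool_pos: [0.5289, 0.1562, 0.1449]
tool_rot: [178.9, 0.7, -51.7]
force: [-2.9, -0.7, 5.8]
grip_width: 0.0482
```

```bash
python3 d.py .5294 .156 .143
```

```text
12.225 [0.5289 0.1562 0.1449] [178.86   0.7  -51.67] q7 -78.3 F [-2.93 -0.66  5.84] M [-0.3    0.46  -0.041] g 0.04819716291946553
tool cm [ 0.05 -0.03  0.19]
```

Emit:
arm_command([
  [0, 0, 0.3],
  [0, 0, 0.3],
  [0, 0, 0.3],
], twist=[0, 0, 0], force=55)

```text
time_s: 12.6
tool_pos: [0.5289, 0.1562, 0.1424]
tool_rot: [178.8, 0.5, -51.7]
force: [-8.8, -2.9, 22.1]
grip_width: 0.0483
```

```bash
python3 d.py .5294 .156 .143
```

```text
12.6 [0.5289 0.1562 0.1424] [178.82   0.48 -51.68] q7 -78.6 F [-8.79 -2.94 22.06] M [-0.864  1.74  -0.029] g 0.04833434344420226
tool cm [ 0.05 -0.02 -0.06]
```

```bash
python3 - <<'E'
from h import *
c=cam('scene'); p=proj(c,[.53,.1566,.17])[0].astype(int); print(p)
cv2.imwrite('pics/j.png',cv2.resize(c['img'][p[1]-80:p[1]+100,p[0]-120:p[0]+120],None,fx=3,fy=3,interpolation=cv2.INTER_CUBIC))
for i in range(10): c=cam('top')
E
python3 d.py .5294 .156 .143
```

```text
[345 205]
13.15 [0.5289 0.1562 0.1424] [178.82   0.48 -51.68] q7 -78.6 F [-7.45 -2.73 19.5 ] M [-0.778  1.63  -0.032] g 0.048677660342555086
tool cm [ 0.04 -0.02 -0.06]
```

View pics/j.png

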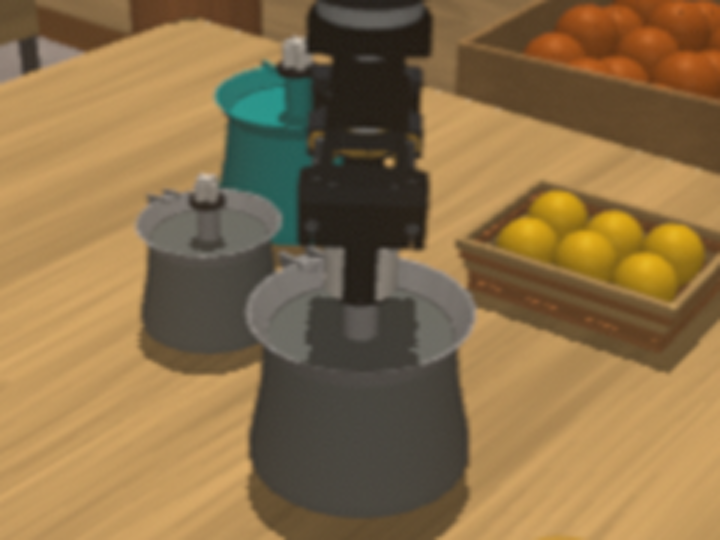

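The reamer sits on the grey press at crop (360,280), still held; the press, the other presses and the basket are undisturbed. The push held steady for 0.5 s at about 20 N with z unchanged. Handing in.

```bash
python3 -c "
from h import *
print(env.sign_off())"
```

```text
the job is handed in; nothing more can be done
None
```

I gripped the small reamer, turned it to match the fins, slid it home on the large grey press and pushed it down. I handed in at about 13 s with it still gripped and pressed.

**Fin alignment:** the fins measured −1.3° and the reamer ribs about −1.8° after the turn. The reamer passed the blocked height (TCP z = 0.169 m) without any contact force.

**Pressed down:** the final TCP height was 0.1424 m, which puts the underside at about 0.137 m, where the bottom stop should be. The push held steady at about 20 N for 0.5 s, against the 9.5 N needed, with a constant height and a grip width of 48.7 mm.

**Small disagreements:**
- The reading of about 48.5 mm across the collar is a little under its 50 mm diameter.
- There is a sideways load of about 8 N on the tool while it presses.
- The tool is tilted about 1°.

**Bystanders:** the last scene crop shows the basket undisturbed. It did not cover the jar or the large reamer, but the arm kept clear of both.

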